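# Hold the slicer running with its food pusher

### The arm

A 6-joint arm with a two-finger parallel gripper is mounted at the origin on the work surface. World frame = base frame: x ahead of the robot, y to its left, z up, the work surface at z = 0. Lengths are in mm, angles in rad, forces in N, time in s.
With the tool pointing down it reaches from about 275 to 825 mm from the base axis. Payload 4.9 kg.
Tool frame: the origin (TCP) lies at the very end of the fingers, on their centre line; the grasp point (between the pads) lies 19 mm behind it; z points along the fingers, y is the line along which they close (so a half turn about z gives the same grasp; the last joint's range is limited). The gripper opens to 85 mm and grips with 20 to 120 N. Pads are 22 mm wide; open, the fingers measure 114 mm over their backs; the gripper's body (76 mm by 85 mm) begins 54 mm behind the grasp point. The pads swing forward as they close: fully open they stand 13 mm farther back than shut.
Start: joints at [-1.324, 0.326, -0.193, 1.052, 0, 1.437], TCP at [204.428, -510.615, 231.281] pointing down, gripper open.
Joint ranges: [-2.65, 2.65], [-0.97, 1.79], [-1.3, 1.35], [-1.93, 2.1], [-1.47, 1.37], [-3.14, 3.14]. Speed limits (rad/s): [2.57, 2.57, 3.14, 3.14, 3.14, 3.14].

### API

Orientations are given as [roll, pitch, yaw] about the fixed x, y, z axes, in that order (R = Rz(yaw) Ry(pitch) Rx(roll)).
In Python, from bench import bot, solve_ik, imaging gives the robot as it stands. Calls block until the motion is done:
- bot.move_ptp(position, orientation): joint-space move of the TCP to a pose.
- bot.movel(position, rot=None, max_speed=150, threshold=None): straight line of the TCP; rot=None keeps the orientation; max_speed is the mean speed in mm/s. With threshold (N) it stops when the force on the tool has changed by that much, and returns True; else False.
- bot.move_j(angles): joint-space move.
- bot.grip(opening, effort=None): opening from 0.0 (shut) to 1.0 (fully open); effort is the grip in N (None keeps the last); returns when the fingers have stopped.
- bot.dwell(seconds).
- solve_ik(position, orientation): joint angles nearest the present ones, or None.
- bot.get_state(): the state.
- imaging.capture(name): name is "scene" or "top" or "wrist"; returns the picture (480x640x3 uint8, blue, green, red); there is no depth.
- imaging.camera_model(name): a dict with "K" (3x3 intrinsics, pixels), "position" and "rotation" of the camera in the world. Camera axes: x right, y up, looking along -z (the intrinsics and any distortion apply to the point x, -y, -z); pixel columns grow to the right and rows downward; lengths in mm; the calibration is good to about 2 mm. A picture is of the moment at which its call begins: read the wrist's pose just before it. camera_model takes no time and is no camera call; for the wrist camera it gives the pose at the moment of the call.
A pose or a line that the arm cannot do raises bot.IKError and nothing moves.
- bot.sign_off(): hands the job in; it is judged then, once.
The state is a dict: "t": time; "qpos": joint angles; "joint_velocities": joint speeds; "effort": joint torques, N m; "tcp_pos": TCP position; "orientation": TCP orientation; "contact_force": force on the tool from outside, world axes, zero at the start; "wrist_torque": the same for the moment, N m; "opening": opening from 0.0 (shut) to 1.0 (fully open); "gripper_force": force on a finger pad.
Only numpy, scipy, OpenCV 4.12 (cv2) and the standard library are available. Lean on these libraries where they do the work, as an engineer would, in place of code of your own. Each camera call takes 0.05 s, during which the arm holds its last target. There are 200 camera calls.

### The job

Lift the food pusher (the one with the plain round rod, not the masher with the wide disc) up and off its fork hook and lower it into the slicer's feed chute. Press the spring-loaded plate inside the chute down with it until the pointer on the side of the chute stands about midway between the two ribs (12 mm of travel), and keep it held there: the program finishes while the gripper still holds the pusher pressed down. Leave the masher hanging and the other things on the counter where they are.

Things in the scene. Friction and masses are not known exactly. Their poses are not given: they have to be found in the camera images.
- pusher: White plastic food pusher hanging upright on the left or right fork hook, 0.16 kg +-40%. Origin at its foot's centre, z up. Round rod 36 mm in diameter, 0 to 65 mm above the foot (lowest 6 mm tapered to 28 mm); neck 14 mm in diameter, 65 to 105 mm; square knob 44 x 44 mm, flats facing its x and y, 105 to 147 mm. The knob's underside rests on the prongs. Yaw within 0.2 rad of the stand's.
- pusher_foot (a point): Centre of the pusher's foot (the same point as the pusher's origin).
- pusher_knob (a point): Centre of the pusher's square knob, 126 mm above the foot; grip it here from above by two facing flats (44 mm).
- masher: White plastic masher hanging on the other fork hook; same neck and square knob, but at the bottom a wide flat disc 70 mm in diameter and 10 mm thick. Origin at the centre of its underside. Not needed; too wide for the chute.
- stand: Fixed wooden stand, base 150 (x) x 220 (y) x 12 mm, two fork hooks side by side, 130 mm apart along its y. Each fork: two 8 mm steel prongs, 24 mm gap, tops 139 mm above the counter, pointing from a crossbar (front face at x = +45 mm, same height) along the stand's -x to x = -47 mm, where upturned ends rise to 153 mm. Origin on the counter between the forks, z up.
- hook_left (a point): Hanging place of the fork at the stand's +y side, stand frame (-15, 65, 139) mm, between the prongs at their tops. To take a thing off: lift it 16 to 30 mm (22 is good; higher, its rod or disc meets the prongs), draw it along the stand's -x by 60 mm or more (85 is good), only then raise it further.
- hook_right (a point): The same for the fork at the stand's -y side: stand frame (-15, -65, 139) mm.
- slicer: Fixed white electric slicer, housing 200 (x) x 150 (y) x 82 mm high, a square upright feed chute amid its top, steel outlet drum toward its -x. Stand and slicer may change sides of the counter. Origin on the counter under the chute, z up. The chute's +x face has a slot with the spring plate's pointer, and beside it two pairs of ribs, at 8 and 16 mm of the plate's travel.
- chute_mouth (a point): Centre of the chute's open upper end, 155 mm above the counter. Inside 44 x 44 mm, walls 4 mm thick, straight, no chamfer; the rod has 4 mm play on each side.
- follower (a joint): Downward travel of the spring plate in the chute in m: 0 released, 0.020 at its bottom stop. Its spring pushes up with about 3.5 N at the start of the travel plus 0.45 N per mm (about 9 N at 12 mm). It returns when let go. The pointer moves with it.
- follower_top (a point): Centre of the plate's upper face, 40 x 40 mm, 37 mm below the chute mouth (118 mm above the counter) when released; moves down with the plate.
- tumbler: Glass tumbler, 64 mm wide, 90 mm high, bystander between stand and slicer; origin at its underside.
- spice_jar: Spice jar, 48 mm wide, 95 mm high, bystander between stand and slicer; origin at its underside.
- bowl: White bowl, 110 mm wide, 45 mm high, bystander toward the far edge; origin at its underside.
- mug: White mug, 80 mm wide, 90 mm high, bystander on the left; origin at its underside.
- spoon: Wooden spoon lying on the right, bystander; origin at its underside.
Things that resemble listed ones, but are neither listed nor needed, are in the scene too. What is shaped like the pusher but yellow is not meant.

How it is judged:
By the outcome, as a careful person would: the job done as asked, in the order asked, and still so for the second after the job is handed in, while the arm keeps its last pose, push and grip.
It also fails if it takes over 45 s, if anything falls off the work surface, if the arm or the gripper's body presses on something with over 40 N, if the wrist force passes 120 N, or if a joint passes its speed limit or range.

## Working session

There is one attempt and no reset: what is moved stays moved. The work goes in short steps, each a Python script; the robot and the scene stay as the last script left them, time stands still between calls to the robot, and variables do not carry over. Pictures are saved under pics/ and viewed, at most 10 in all, crops included, and the job is handed in when it is done.

```bash
ls; mkdir -p pics; python3 - <<'E'
from bench import bot, imaging
import cv2, numpy as np
s=imaging.capture("scene"); t=imaging.capture("top")
cv2.imwrite("pics/s0.png",s); cv2.imwrite("pics/t0.png",t)
for n in("scene","top","wrist"):
    print(n,imaging.camera_model(n))
st=bot.get_state(); print(st["t"],st["tcp_pos"],st["orientation"])
E
```

```text
pics
scene {'K': array([[531.642035  ,   0.        , 327.11269413],
       [  0.        , 531.642035  , 231.08966984],
       [  0.        ,   0.        ,   1.        ]]), 'position': array([1301.44531144,   74.59450391, 1260.74507989]), 'rotation': array([ 0.58108605, -0.00465542,  1.69478886])}
top {'K': array([[465.45294933,   0.        , 315.65706778],
       [  0.        , 465.45294933, 237.82765396],
       [  0.        ,   0.        ,   1.        ]]), 'position': array([ 415.67375992,  -10.34640963, 1433.68735163]), 'rotation': array([ 1.18592757e-01,  3.72731900e-04, -1.54524629e+00])}
wrist {'K': array([[368.21419114,   0.        , 320.32690039],
       [  0.        , 368.21419114, 234.83076468],
       [  0.        ,   0.        ,   1.        ]]), 'position': array([ 265.20234938, -485.39133915,  374.57731894]), 'rotation': array([-0.26163791,  0.00235695, -1.18980529])}
0.1 [ 204.29982551 -510.09996383  230.59214759] [-3.14010643e+00 -1.92772713e-04  3.80788333e-01]
```

View pics/s0.png

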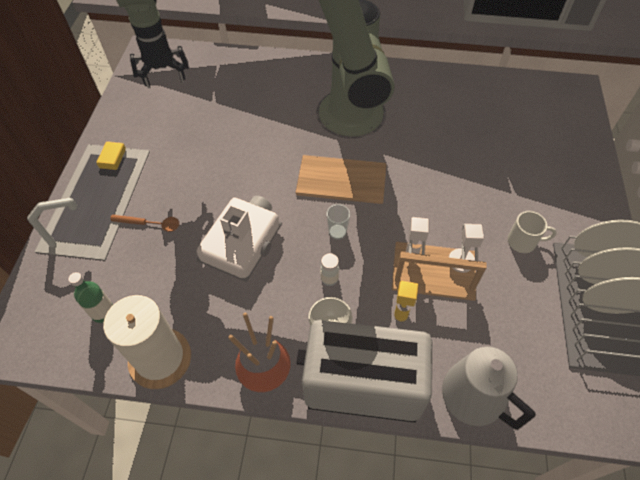

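View pics/t0.png

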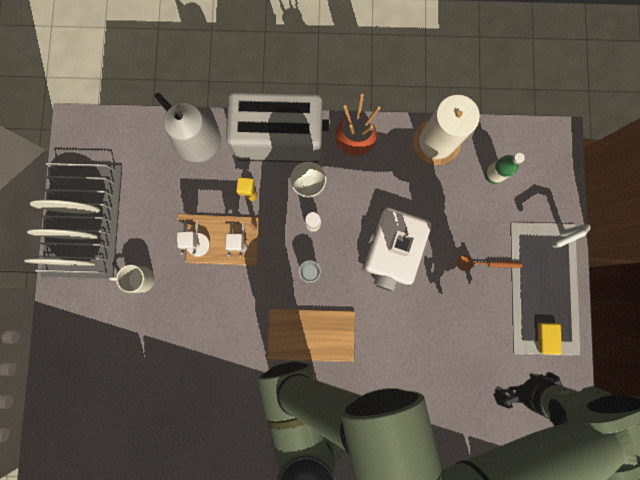

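Top view: masher knob (186,240) with its disc at (200,243), pusher knob (235,241) on the right (-y) fork, and the yellow decoy at (246,187). The chute mouth is at about (403,243) with the drum toward the robot, the tumbler at (309,271) and the jar at (313,221).

```bash
cat > h.py <<'E'
import numpy as np, cv2
from scipy.spatial.transform import Rotation as Ro
from bench import bot, imaging, solve_ik
def ray(m,uv):
    K=m["K"]; R=Ro.from_euler("xyz",m["rotation"]).as_matrix()
    d=R@np.array([(uv[0]-K[0,2])/K[0,0],-(uv[1]-K[1,2])/K[1,1],-1]); return np.array(m["position"]),d/np.linalg.norm(d)
def atz(m,uv,z):
    p,d=ray(m,uv); return p+d*(z-p[2])/d[2]
def tri(obs):
    A=np.zeros((3,3));b=np.zeros(3);L=[]
    for m,uv in obs:
        p,d=ray(m,uv);P=np.eye(3)-np.outer(d,d);A+=P;b+=P@p;L.append((p,P))
    x=np.linalg.solve(A,b); return x,[round(float(np.linalg.norm(P@(x-p))),1) for p,P in L]
def proj(m,X):
    R=Ro.from_euler("xyz",m["rotation"]).as_matrix();c=R.T@(np.array(X)-m["position"])
    K=m["K"];return [K[0,0]*c[0]/-c[2]+K[0,2],K[1,1]*-c[1]/-c[2]+K[1,2]]
E
python3 - <<'E'
from h import *
t,s=imaging.camera_model("top"),imaging.camera_model("scene")
for n,a,b in (("pusher",(235,239),(419,225)),("masher",(185,238),(473,232)),("chute",(403,243),(235,217)),("tumbler",(309,271),(339,214)),("jar",(313,219),(330,261))):
    print(n,tri([(t,a),(s,b)]))
print(atz(t,(235,239),181),atz(t,(185,238),181),atz(t,(403,243),155))
S=cv2.imread("pics/s0.png")
cv2.imwrite("pics/c1.png",np.hstack([cv2.resize(S[205:305,390:490],(390,390),interpolation=2),cv2.resize(S[190:290,190:290],(390,390),interpolation=2)]))
for p in [[380,160,330],[330,20,330],[420,-200,330]]:
  for y in (0,1.57,-1.57): print(p,y,solve_ik(p,[np.pi,0,y]))
print(proj(imaging.camera_model("wrist"),bot.get_state()["tcp_pos"]))
E
```

```text
pusher (array([555.37581994, 211.73200962, 187.28390336]), [0.5, 0.5])
masher (array([555.26158047, 345.63323009, 182.21389077]), [1.9, 1.9])
chute (array([ 560.85242074, -249.41262467,  145.1072823 ]), [0.0, 0.0])
tumbler (array([479.00689384,  10.40575523,  89.88438761]), [0.6, 0.6])
jar (array([630.0528115 ,   3.55585351,  95.09158887]), [0.2, 0.2])
[556.10112597 212.33963352 181.        ] [555.37102388 347.95668128 181.        ] [ 559.73753435 -247.57517292  155.        ]
[380, 160, 330] 0 [ 0.21905437  0.01310538 -0.32230913  1.23538182  0.         -2.92253829]
[380, 160, 330] 1.57 [ 0.21905437  0.01310538 -0.32230913  1.23538182  0.          1.79064702]
[380, 160, 330] -1.57 [ 0.21905437  0.01310538 -0.32230913  1.23538182  0.         -1.35253829]
[330, 20, 330] 0 [-0.16397094 -0.15146365 -0.47225555  1.25000443  0.          2.97762171]
[330, 20, 330] 1.57 [-0.16397094 -0.15146365 -0.47225555  1.25000443  0.          1.40762171]
[330, 20, 330] -1.57 [-0.16397094 -0.15146365 -0.47225555  1.25000443  0.         -1.73556359]
[420, -200, 330] 0 [-0.6033024   0.11666049 -0.21011342  1.24402241  0.          2.53829026]
[420, -200, 330] 1.57 [-0.6033024   0.11666049 -0.21011342  1.24402241  0.          0.96829026]
[420, -200, 330] -1.57 [-0.6033024   0.11666049 -0.21011342  1.24402241  0.         -2.17489505]
[np.float64(321.81373789966244), np.float64(296.74041604575683)]
```

View pics/c1.png

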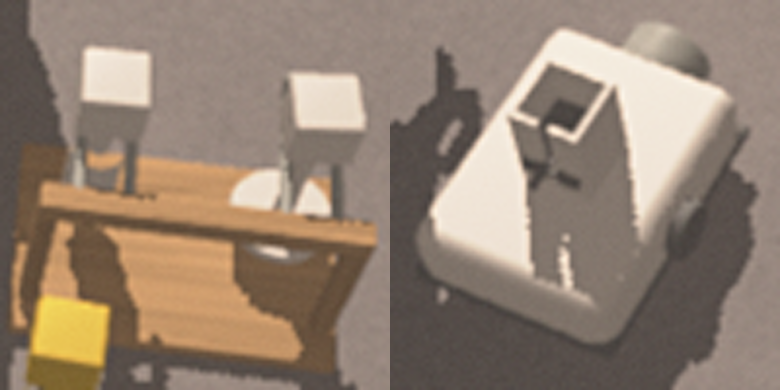

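The stand's crossbar is on the far side, so its forks point toward the robot. The pusher, with no disc, is on the right fork. The chute's slotted, ribbed face looks away from the robot. Next I'll take close wrist views, two at each place.

```bash
cat > look.py <<'E'
from h import *
import pickle
V={}
def look(n,p,yaw):
    bot.move_ptp(p,[np.pi,0,yaw]); bot.dwell(.3)
    m=imaging.camera_model("wrist"); im=imaging.capture("wrist"); V[n]=m; cv2.imwrite(f"pics/{n}.png",im)
look("w1",[540,-215,330],0); look("w2",[590,-285,330],0)
look("w3",[560,180,340],np.pi); look("w4",[530,245,340],np.pi)
pickle.dump(V,open("V.pkl","wb"))
print(bot.get_state()["t"],bot.get_state()["qpos"])
a=[cv2.imread(f"pics/{n}.png") for n in("w1","w2","w3","w4")]
cv2.imwrite("pics/chute.png",np.vstack([np.hstack([cv2.resize(i,(400,300),interpolation=3) for i in a[:2]]),np.hstack([cv2.resize(i,(400,300),interpolation=3) for i in a[2:]])]))
E
python3 look.py
```

```text
6.0583 [ 3.05201268e-01  3.49020842e-01  1.15442363e-01  1.33725336e+00
 -1.21763306e-04  3.06561724e-01]
```

View pics/chute.png

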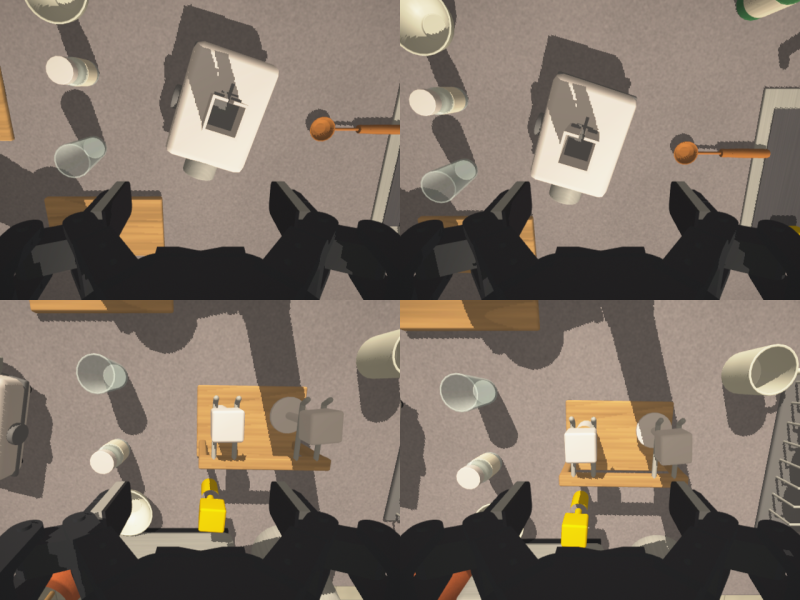

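The chute mouth shows at about (358,181) in w1 and (288,235) in w2. The pusher knob is at (365,200) in w3 and (288,232) in w4. I'll enlarge these areas.

```bash
python3 - <<'E'
import cv2,numpy as np
c=[]
for n,(u,v) in dict(w1=(358,181),w2=(288,235),w3=(365,200),w4=(288,232)).items():
    i=cv2.imread(f"pics/{n}.png")[v-37:v+38,u-50:u+50]; i=cv2.resize(i,(400,300),interpolation=cv2.INTER_CUBIC)
    for k in range(0,400,40): cv2.line(i,(k,0),(k,6 if k%200 else 14),(0,0,255),1)
    for k in range(20-12+0,300,40): cv2.line(i,(0,k),(6,k),(0,0,255),1)
    c.append(i)
cv2.imwrite("pics/crops.png",np.vstack([np.hstack(c[:2]),np.hstack(c[2:])]))
E
```

```text
(no output)
```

View pics/crops.png

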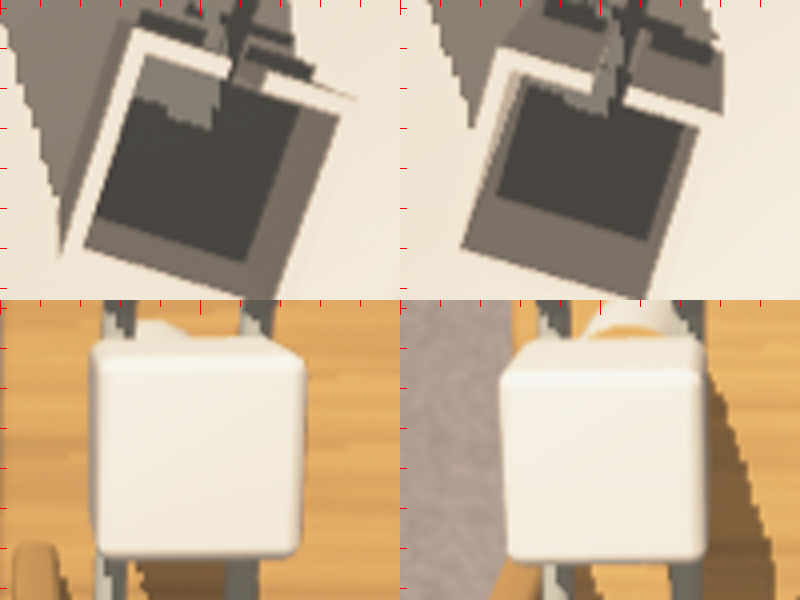

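Crop readings, in 4x local pixels:

| View | Feature | Corners | Centre |
|---|---|---|---|
| w1 | Chute mouth inside | (148,54), (339,116), (84,246) | (211.5,181) |
| w2 | Chute mouth inside | (114,72), (298,127), (60,248) | (179,187.5) |
| w3 | Knob top | – | (200,157) |
| w4 | Knob top | – | (206,164.5) |

```bash
python3 - <<'E'
from h import *
import pickle
V=pickle.load(open("V.pkl","rb"))
O=dict(w1=(308,144),w2=(238,198),w3=(315,163),w4=(238,195))
px=lambda n,a:(O[n][0]+(a[0]-.5)/4,O[n][1]+(a[1]-.5)/4)
T=lambda a,p,b,q:tri([(V[a],px(a,p)),(V[b],px(b,q))])
print("mouth",T("w1",(211.5,181),"w2",(179,187.5)))
for p,q in (((148,54),(114,72)),((339,116),(298,127)),((84,246),(60,248))): print(T("w1",p,"w2",q))
print("knob",T("w3",(200,157),"w4",(206,164.5)))
t,s=imaging.camera_model("top"),imaging.camera_model("scene")
for n,p,z in (("w1",(211.5,181),155),("w2",(179,187.5),155),("w3",(200,157),181),("w4",(206,164.5),181)): print(n,atz(V[n],px(n,p),z))
A=lambda n,p,q,z:(lambda d:np.arctan2(d[1],d[0]))(atz(V[n],px(n,q),z)-atz(V[n],px(n,p),z))
print("prongs",A("w3",(110,275),(120,10),139),A("w3",(242,275),(256,10),139),A("w4",(157,290),(152,20),139))
print("knob yaw",A("w3",(98,256),(98,57),181),A("w3",(300,256),(304,60),181),A("w3",(98,57),(305,60),181),A("w3",(98,256),(300,256),181),A("w4",(105,70),(305,70),181),A("w4",(110,260),(305,258),181))
# other knob (masher) in half-size mosaic
print("masher",tri([(V["w3"],(320*1.6,127*1.6)),(V["w4"],(272*1.6,147*1.6))]))
E
```

```text
mouth (array([ 561.03557637, -249.52025323,  157.50089951]), [0.0, 0.0])
(array([ 587.57286188, -235.62531801,  156.74900446]), [0.3, 0.3])
(array([ 574.86742634, -276.33881924,  156.87121713]), [0.1, 0.1])
(array([ 546.91391026, -222.18629838,  158.03296373]), [0.1, 0.1])
knob (array([548.76627114, 218.19948683, 176.09415279]), [0.0, 0.0])
w1 [ 560.68426685 -249.79347758  155.        ]
w2 [ 560.29444291 -249.25124881  155.        ]
w3 [547.93508609 217.60978147 181.        ]
w4 [547.39830079 218.61095444 181.        ]
prongs 3.120141060113117 3.128796945733995 3.127297765476772
knob yaw -3.1286345572237866 -3.1128506167097587 1.5558240020665095 1.5700880369263404 1.5693375711576907 1.5800344017200538
masher (array([551.28733506, 347.95990247, 165.95891942]), [0.4, 0.4])
```

The knob's centre is at (548,218), its top near 181, and its yaw is about 0. The chute centre is at (560.7,-249.5). Picking it up now.

```bash
python3 - <<'E'
from h import *
q=[np.pi,0,np.pi]
f=lambda:(lambda s:print(round(s["t"],2),s["tcp_pos"].round(1) if hasattr(s["tcp_pos"],"round") else s["tcp_pos"],np.round(s["contact_force"],1),np.round(s["wrist_torque"],2),round(float(s["opening"]),3),s["gripper_force"]))(bot.get_state())
x,y=548,218
bot.move_ptp([x,y,235],q); f()
print(bot.movel([x,y,143],max_speed=90,threshold=8)); f()
bot.grip(0.0,60); f()
bot.movel([x,y,165],max_speed=50); bot.dwell(.2); f()
bot.movel([x-85,y+1.4,165],max_speed=100); f()
bot.movel([x-85,y+1.4,300],max_speed=150); bot.dwell(.3); f()
m=imaging.camera_model("wrist");cv2.imwrite("pics/g1w.png",imaging.capture("wrist"))
s=imaging.capture("scene"); cv2.imwrite("pics/g1s.png",s)
t=imaging.capture("top"); 
cv2.imwrite("pics/g1.png",np.hstack([cv2.resize(s[150:310,340:500],(400,400),interpolation=2),cv2.resize(cv2.imread("pics/g1w.png"),(400,400))]))
E
```

```text
6.58 [548.1 217.8 235.5] [0.8 0.3 0.5] [-0.02 -0.05  0.03] 0.996 0.0
False
7.75 [548.5 218.2 143.7] [ 0.7 -0.3 -0.7] [-0.02 -0.03  0.03] 1.0 0.0
8.21 [548.3 218.  143.5] [-0.4  0.   2.6] [-0.08  0.07  0.03] 0.51 60.72815179824829
9.0 [547.7 217.9 164.6] [ 0.3 -0.2 -0.8] [ 0.01  0.03 -0.01] 0.509 60.964672565460205
10.0 [463.8 219.5 165.2] [ 0.4  0.4 -1.4] [-0.    0.02  0.  ] 0.507 60.96334934234619
11.35 [462.7 219.3 299.5] [ 0.4 -0.1 -1.7] [ 0.01  0.01 -0.01] 0.504 60.97548007965088
```

View pics/g1.png

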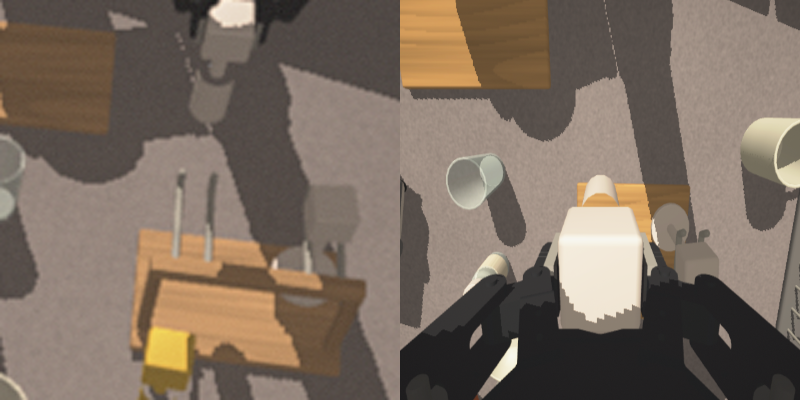

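The pusher is held upright, its rod visible below the gripper, and the masher is still hanging. I'll check its tilt and offset in the hand by comparing predicted and seen outlines.

```bash
python3 - <<'E'
from h import *
s=bot.get_state(); m=imaging.camera_model("wrist"); p=np.array(s["tcp_pos"]); print(s["orientation"])
c=p+[0,0,16.5]
pr=lambda v:np.round(proj(m,c+np.array(v)),1)
# world -x = image up
print("knob top front edge",pr([-22,0,21]),"knob bottom front",pr([-22,0,-21]),"corners",pr([-22,-22,-21]),pr([-22,22,-21]))
a=np.linspace(0,2*np.pi,200)
for dx in (0,3):
  for r,z in((14,-126),(18,-120),(18,-61)):
    P=np.array([pr([r*np.cos(t)-dx,r*np.sin(t),z]) for t in a]); print(dx,z,"top row",P[:,1].min(),"cols",P[:,0].min(),P[:,0].max())
i=cv2.imread("pics/g1w.png")[180:300,240:400]
i=cv2.resize(i,(800,600),interpolation=cv2.INTER_CUBIC)
for k in range(0,800,50): cv2.line(i,(k,0),(k,8),(0,0,255),1)
for k in range(0,600,50): cv2.line(i,(0,k),(8,k),(0,0,255),1)
cv2.imwrite("pics/g1c.png",i)
E
```

```text
[-3.14152939e+00 -3.29169069e-04  3.14156619e+00]
knob top front edge [318.1 281.1] knob bottom front [318.6 243. ] corners [266.2 243. ] [371. 243.]
0 -126 top row 211.9 cols 299.5 338.9
0 -120 top row 207.9 cols 293.3 345.1
0 -61 top row 229.0 cols 285.6 352.2
3 -126 top row 207.7 cols 299.4 338.9
3 -120 top row 203.6 cols 293.2 345.1
3 -61 top row 223.5 cols 285.5 352.4
```

View pics/g1c.png

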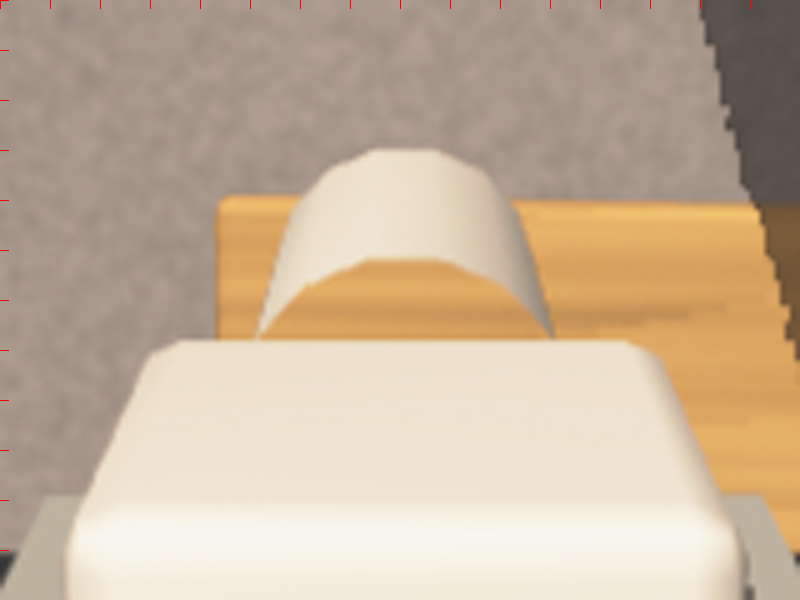

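The rod is straight in the hand. Its outline sits about 1.3 mm toward tool -x and 1.2 mm toward tool +y of the prediction. Whether that is camera bias or a real offset, the TCP target over the chute is the same, (561.8,-248.3). Going there and lowering with contact detection.

```bash
python3 - <<'E'
from h import *
def f():
    s=bot.get_state();print(round(s["t"],2),np.round(s["tcp_pos"],1),np.round(s["contact_force"],1),np.round(s["wrist_torque"],2),round(float(s["opening"]),3)); return s
x,y=561.8,-248.3
bot.movel([463,219,325],max_speed=100)
bot.move_ptp([x,y,325],[np.pi,0,0]); f()
bot.movel([x,y,272],max_speed=100); bot.dwell(.3); s=f()
c=np.array([x,y,0])-np.r_[s["tcp_pos"][:2],0]; print("resid",c.round(2))
cv2.imwrite("pics/h1.png",imaging.capture("wrist"))
hit=bot.movel([x,y,236],max_speed=30,threshold=4); print(hit); s=f()
if not hit:
    hit=bot.movel([x,y,214],max_speed=12,threshold=3); print(hit); f(); bot.dwell(.3); f()
cv2.imwrite("pics/h2.png",imaging.capture("wrist")); cv2.imwrite("pics/h2s.png",imaging.capture("scene"))
E
```

```text
13.88 [ 561.9 -247.6  324.9] [ 0.2  0.3 -0.4] [-0.01 -0.   -0.03] 0.508
14.87 [ 562.  -248.5  272.6] [ 0.3  0.3 -0.8] [-0.03 -0.05 -0.01] 0.506
resid [-0.24  0.18  0.  ]
False
16.27 [ 561.9 -248.4  236.3] [ 0.7  0.  -0.7] [-0.03  0.03 -0.03] 0.51
True
17.22 [ 561.8 -248.3  226.2] [ 0.4 -1.2  2.3] [-0.12 -0.12  0.01] 0.509
17.52 [ 561.7 -248.3  225.8] [ 1.4 -1.6  1.8] [-0.39 -0.4  -0.02] 0.509
```

It entered cleanly and met the plate at TCP z of about 226, where 227 was expected. Pressing 12 mm in steps and watching the force.

```bash
python3 - <<'E'
from h import *
x,y=561.8,-248.3
for z in (222,218,214):
    bot.movel([x,y,z],max_speed=15); bot.dwell(.3)
    S=[bot.get_state()]
    for _ in range(5): bot.dwell(.05); S.append(bot.get_state())
    print(z,round(S[-1]["t"],2),np.mean([s["tcp_pos"] for s in S],0).round(2),np.mean([s["contact_force"] for s in S],0).round(2),np.mean([s["wrist_torque"] for s in S],0).round(2),S[-1]["opening"])
m=imaging.camera_model("wrist"); w=imaging.capture("wrist"); s=imaging.capture("scene"); cv2.imwrite("pics/i1.png",w); cv2.imwrite("pics/i1s.png",s)
print(proj(m,[584,-258,140]))
u,v=map(int,proj(m,[584,-258,140]))
a=cv2.resize(w[max(v-75,0):v+75,u-50:u+50],(400,600),interpolation=2)
b=cv2.resize(s[200:260,215:255],(400,600),interpolation=2)
cv2.imwrite("pics/i1c.png",np.hstack([a,b]))
E
```

```text
222 18.55 [ 561.84 -248.36  222.07] [ 0.75 -1.05  4.  ] [-0.4  -0.26 -0.01] 0.5099637819333875
218 19.52 [ 561.87 -248.36  218.27] [ 0.5  -1.38  5.96] [-0.33 -0.17  0.  ] 0.509187381913721
214 20.48 [ 561.92 -248.35  214.59] [ 0.14 -1.22  7.39] [-0.24 -0.05 -0.01] 0.509681624122603
[np.float64(337.68853175022616), np.float64(210.38196792663337)]
```

View pics/i1c.png

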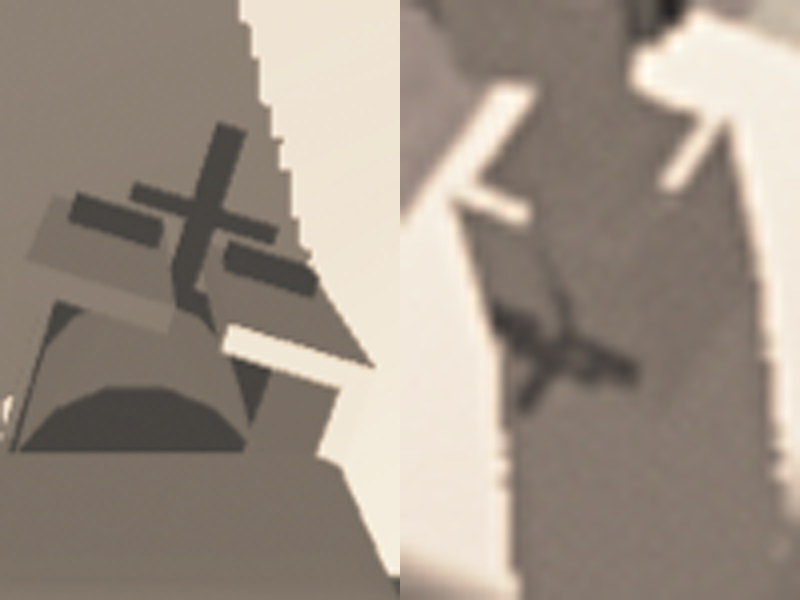

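The wrist crop shows the slot with a thin cross bar at crop (205,213) and a thicker dark bar pair at (115,220) and (270,270). I'll compare it with the pictures taken with the plate released, to tell the pointer from the ribs.

```bash
python3 - <<'E'
from h import *
import pickle
V=pickle.load(open("V.pkl","rb")); V["i1"]=imaging.camera_model("wrist")
m=dict(V["i1"]); p=np.array(m["position"]); p[2]+=225.8-214.59; m["position"]=p; V["h2"]=m
pickle.dump(V,open("V.pkl","wb"))
yaw=-.30; R=Ro.from_euler("z",yaw).as_matrix(); C=np.array([561.8,-248.5,0])
c=[]
for n in("w1","w2","h2","i1"):
    im=cv2.imread(f"pics/{n}.png"); u,v=map(int,proj(V[n],C+R@[28,0,138]))
    u0,v0=u-50,max(v-37,0); print(n,u0,v0)
    c.append(cv2.resize(im[v0:v0+75,u0:u0+100],(400,300),interpolation=2))
    for z in(155,145,137,129,121): print(z,[((np.array(proj(V[n],C+R@[d,0,z]))-[u0,v0])*4).round() for d in(26,32)])
cv2.imwrite("pics/cmp.png",np.vstack([np.hstack(c[:2]),np.hstack(c[2:])]))
E
```

```text
w1 317 118
155 [array([208., 162.]), array([218., 135.])]
145 [array([203., 160.]), array([212., 133.])]
137 [array([198., 158.]), array([207., 131.])]
129 [array([194., 156.]), array([203., 130.])]
121 [array([190., 154.]), array([198., 129.])]
w2 241 173
155 [array([195., 173.]), array([202., 148.])]
145 [array([198., 164.]), array([206., 139.])]
137 [array([201., 157.]), array([208., 133.])]
129 [array([204., 150.]), array([211., 127.])]
121 [array([206., 144.]), array([213., 121.])]
h2 284 162
155 [array([204., 181.]), array([216., 143.])]
145 [array([201., 169.]), array([213., 132.])]
137 [array([200., 160.]), array([211., 124.])]
129 [array([198., 151.]), array([209., 117.])]
121 [array([197., 143.]), array([207., 110.])]
i1 285 165
155 [array([203., 184.]), array([216., 144.])]
145 [array([200., 171.]), array([213., 132.])]
137 [array([198., 161.]), array([210., 123.])]
129 [array([196., 151.]), array([208., 115.])]
121 [array([195., 143.]), array([206., 108.])]
```

View pics/cmp.png

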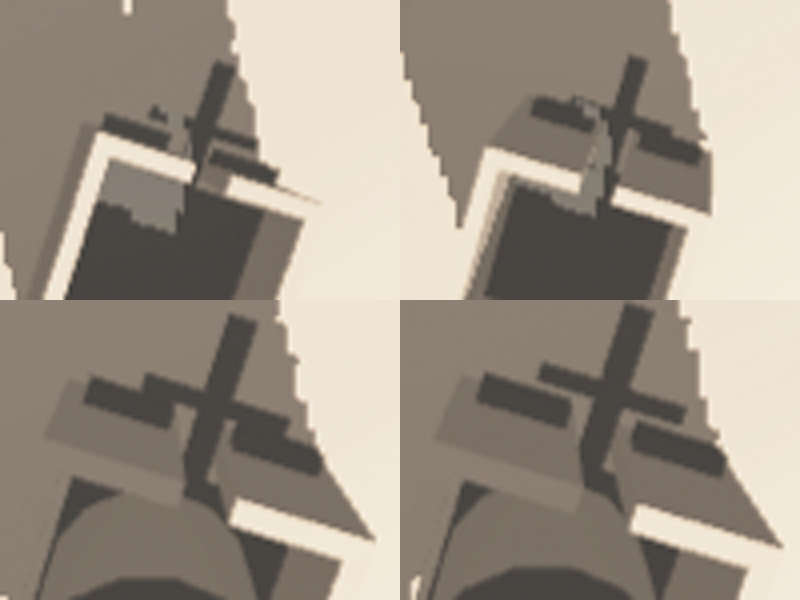

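Between the two pictures the T-shaped pointer moved down past the ribs by about 10–11 mm. The contact height, spring force and pointer readings put the travel at 11.3 to 12.9 mm. I'm signing off while holding it there.

```bash
python3 - <<'E'
from h import *
s=bot.get_state(); print(s["t"],s["tcp_pos"],s["contact_force"],s["opening"])
print(bot.sign_off())
E
```

```text
20.5833 [ 561.90453963 -248.36619751  214.60225022] [-0.60752207 -1.05153014  7.73896002] 0.5038704070760923
the job is handed in; nothing more can be done
None
```

The pusher is in the feed chute, gripped and pressing the spring plate down by an estimated 12 mm; the job was handed in at 20.6 s with the masher still hanging, though I inferred the travel from force, height and pointer movement because the lower ribs were hidden from view.

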